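# Flip the reorder paddles of two supplies

## Task

The bottle and the small open dish on the supply rail are running low: with a fingertip, gently push the paddle in front of each of them up and over its pivot until it lies flat on the far side with its ringed face up. Leave the paddle of the jar as it lies, grip or lift nothing, and leave the supplies and the other things on the bench where they are.

Things in the scene. Friction and masses are not known exactly. Their poses are not given: they have to be found in the camera images.
- rail: fixed wooden rail, base 222 mm wide, 8 mm thick, x = -30 to 145 mm. Origin on the bench under the pivot axis at mid-width; x away from the robot, y left along the axis. A beam (x +-16 mm, z 123 to 141 mm) on end posts carries three paddles at y = +72, 0, -72 mm, pivot axis at z = 145 mm. Behind each, in line with it, at x = 114 mm on a 60 mm high step, stands one supply
- paddle_left (a joint): angle of the left paddle (seen from the robot) about its level pivot along the rail's y. 0 = lying level toward the robot, plain face up (start); 1.57 = upright; 3.14 = lying level on the far side, ringed face up. Swings freely, lightly damped, about 60 g: let go, it falls back below 1.57 and falls over to the far side beyond it
- paddle_middle (a joint): angle of the middle paddle (seen from the robot) about its level pivot along the rail's y. 0 = lying level toward the robot, plain face up (start); 1.57 = upright; 3.14 = lying level on the far side, ringed face up. Swings freely, lightly damped, about 60 g: let go, it falls back below 1.57 and falls over to the far side beyond it
- paddle_right (a joint): angle of the right paddle (seen from the robot) about its level pivot along the rail's y. 0 = lying level toward the robot, plain face up (start); 1.57 = upright; 3.14 = lying level on the far side, ringed face up. Swings freely, lightly damped, about 60 g: let go, it falls back below 1.57 and falls over to the far side beyond it
- tab_left (a point): outermost point of the left paddle's finger tab, 78 mm from the pivot. Paddle: varnished plywood 5 mm thick, 50 mm wide out to 64 mm from the pivot, then a tab 28 mm wide ending in a polished steel lip, a rod 8 mm thick and 36 mm long, 70 to 78 mm out; slippery (friction about 0.15). Plain on one face, a raised dark ring 32 mm across on the other. At the start 145 mm above the bench, toward the robot, open air below
- tab_middle (a point): outermost point of the middle paddle's finger tab, 78 mm from the pivot. Paddle: varnished plywood 5 mm thick, 50 mm wide out to 64 mm from the pivot, then a tab 28 mm wide ending in a polished steel lip, a rod 8 mm thick and 36 mm long, 70 to 78 mm out; slippery (friction about 0.15). Plain on one face, a raised dark ring 32 mm across on the other. At the start 145 mm above the bench, toward the robot, open air below
- tab_right (a point): outermost point of the right paddle's finger tab, 78 mm from the pivot. Paddle: varnished plywood 5 mm thick, 50 mm wide out to 64 mm from the pivot, then a tab 28 mm wide ending in a polished steel lip, a rod 8 mm thick and 36 mm long, 70 to 78 mm out; slippery (friction about 0.15). Plain on one face, a raised dark ring 32 mm across on the other. At the start 145 mm above the bench, toward the robot, open air below
- bottle: brown glass bottle with a narrow dark cap, 40 mm across, 74 mm high, loose in one of the three bays of the rail; origin at the centre of its underside
- dish: small open white dish, 41x44 mm, 26 mm high, loose in one of the three bays; origin at the centre of its underside
- jar: squat blue jar with a wide white cap, 45 mm across, 70 mm high, loose in one of the three bays; origin at the centre of its underside. Its paddle stays as it is
- bowl: loose porcelain bowl, 115 mm across, 56 mm high, standing on the bench to the right, a bystander; origin at the centre of its underside
- scraper: loose thin scraper pen, 118 mm long, 8 mm high, lying on the bench to the left, a bystander; origin at the centre of its underside

How it is judged:
At the end, for the whole second after the job is handed in: the two paddles in front of the bottle and the dish lie on the far side (joint above 3.0 rad), the jar's paddle lies on the near side (below 0.1 rad), all three at rest (under 0.1 rad/s); bottle, dish, jar, bowl and scraper are each within 20 mm of where they started (((y of jar in the frame of rail between 0.042 and 0.102 m and value of joint paddle_left below 0.1 rad and value of joint each of paddle_middle, paddle_right above 3 rad) or (y of jar in the frame of rail between -0.03 and 0.03 m and value of joint paddle_middle below 0.1 rad and value of joint each of paddle_left, paddle_right above 3 rad) or (y of jar in the frame of rail between -0.102 and -0.042 m and value of joint paddle_right below 0.1 rad and value of joint each of paddle_left, paddle_middle above 3 rad)) and velocity of joint paddle_left between -0.1 and 0.1 rad/s and velocity of joint paddle_middle between -0.1 and 0.1 rad/s and velocity of joint paddle_right between -0.1 and 0.1 rad/s and distance of each of bottle, dish, jar, bowl, scraper from where it was at the start of the episode below 0.02 m); the robot touches nothing.
It fails at once if the jar's paddle is raised by more than 0.35 rad ((y of jar in the frame of rail between 0.042 and 0.102 m and value of joint paddle_left above 0.35 rad) or (y of jar in the frame of rail between -0.03 and 0.03 m and value of joint paddle_middle above 0.35 rad) or (y of jar in the frame of rail between -0.102 and -0.042 m and value of joint paddle_right above 0.35 rad)).
It fails at once if a supply, the bowl or the scraper is shifted or lifted by more than 25 mm (distance of any of bottle, dish, jar, bowl, scraper from where it was at the start of the episode above 0.025 m).
It fails at once if a supply is tipped by more than 0.4 rad (angle between any of bottle, dish, jar's own z axis and vertical above 0.4 rad).
It fails at once if the fingers press or pinch the rail or its paddles with more than 25 N (contact force between the fingers and rail above 25 N).
It also fails if it takes over 58 s, if anything falls off the work surface, if the arm or the gripper's body presses on something with over 40 N, if the wrist force passes 120 N, or if a joint passes its speed limit or range.

## Robot

A 6-joint arm with a two-finger parallel gripper is mounted at the origin on a cart in front of the work surface, level with it; the furniture and walls round the work are solid. World frame = base frame: x ahead of the robot, y to its left, z up, the work surface at z = 0. Lengths are in m, angles in rad, forces in N, time in s.
With the tool pointing down it reaches from about 0.275 to 0.775 m from the base axis. Payload 14.6 kg.
Tool frame: the origin (TCP) lies at the very end of the fingers, on their centre line; the grasp point (between the pads) lies 19 mm behind it; y points along the fingers, x is the direction in which the jaws open and shut, and the axes are right-handed (so a half turn about y gives the same grasp; the last joint's range is limited). The gripper opens to 85 mm and grips with 20 to 120 N. Pads are 22 mm wide; open, the fingers measure 114 mm over their backs; the gripper's body (76 mm by 85 mm) begins 54 mm behind the grasp point. The pads swing forward as they close: fully open they stand 13 mm farther back than shut.
Start: joints at [-1.387, 0.263, -0.048, 1.259, 0, 1.415], TCP at [0.174, -0.495, 0.231] pointing down, gripper open.
Joint ranges: [-2.65, 2.65], [-0.89, 1.7], [-1.18, 1.37], [-2.13, 2.11], [-1.35, 1.29], [-3.14, 3.14]. Speed limits (rad/s): [1.89, 1.89, 2.57, 2.79, 3.14, 3.14].

## Interface

Orientations are given as a unit quaternion [w, x, y, z].
In Python, from station import get_state, capture, hand_in gives the robot as it stands.
- The arm moves only by the shell command python3 -m pendant 'ROWS' [FORCE]. ROWS is a JSON object of lists of equal length, an entry for each row: "gripper": the gripper command: -1 is shut, 1 is fully open, values between are in proportion; "xyz": the shift along the tool's x, y, z in cm, a list of three; "turn": the turn about the tool's y in degrees. In form: {"gripper": [gripper, ...], "xyz": [[tx, ty, tz], ...], "turn": [turn, ...]}. A call has exactly 8 rows; each row is the pose to reach, as a shift and turn from the pose commanded when the call began, along the tool's axes at that moment; what a row does not reach only later rows make up. A row lasts 1/8 s, in which the tool goes at most 62.5 mm and 10.7 degrees, less where a joint would pass 70% of its speed; a pose out of reach is approached as far as the arm can. A call with a gripper value outside its range is refused whole. The fingers move at their own pace and stop on an object; FORCE is the grip in N (left out, the last holds). Time passes only in rows, so rows that repeat a pose let the fingers close, or fill a call up. It gives the time, the measured TCP pose, the force and the opening at its end, in the units of the state.
- get_state(): the state, without advancing time (a new reading comes with each control period).
- capture(name): name is "side" or "top"; returns a dict with "image" (480x640x3 uint8, red, green, blue), "fx", "fy", "cx", "cy" (pixels), "R" (3x3) and "t" (3): a world point X has camera coordinates R X + t. Camera axes: x right, y down, z forward; pixel columns grow to the right and rows downward; lengths in m; the calibration is good to about 2 mm. A picture is of the moment at which its call begins. There is no depth.
- hand_in(): hands the job in, once; it reports no verdict.
The state is a dict: "t": time; "joint_pos": joint angles; "joint_vel": joint speeds; "effort": joint torques, N m; "eef_pos": TCP position; "orientation": TCP orientation; "force": force on the tool from outside, world axes, zero at the start; "ft_torque": the same for the moment, N m; "opening": finger opening in m.
Only numpy, scipy, OpenCV 4.12 (cv2) and the standard library are available. Lean on these libraries where they do the work, as an engineer would, in place of code of your own. Each camera call takes 0.05 s, during which the arm holds its last target.

## Working session

There is one attempt and no reset: what is moved stays moved. The work goes in short steps, Python scripts to look and compute and a shell command to move; the robot and the scene stay as the last step left them, time stands still between calls to the robot, and variables do not carry over. Pictures are saved under pics/ and viewed, and the job is handed in when it is done.

```bash
ls; mkdir -p pics; python3 - <<'E'
from station import get_state, capture
import cv2
for k,v in get_state().items(): print(k,v)
for n in ("side","top"):
    c=capture(n); cv2.imwrite(f"pics/{n}0.png",c["image"][:,:,::-1]); print(n,c["fx"],c["fy"],c["cx"],c["cy"],c["R"],c["t"])
E
```

```text
pics
t 0.0
joint_pos [-1.38728457e+00  2.63539351e-01 -4.89474381e-02  1.25943076e+00
 -1.41665095e-05  1.41547032e+00]
joint_vel [-0.00050953  0.00072891  0.00071674  0.0014772   0.00194109  0.00041506]
effort [-4.14788869e-03 -6.37631178e+01  3.84564400e+01  1.39286940e-02
 -3.28785609e-04 -2.37847075e-05]
eef_pos [ 0.17442966 -0.49486587  0.23081274]
orientation [ 0.57741889 -0.57687342  0.40882432 -0.40824888]
force [-0.08374194 -0.5722054  -0.91515412]
ft_torque [ 0.00238861 -0.01315075  0.00770961]
opening 0.08531719388935015
side 539.4195963750634 539.4195963750634 315.05308772526257 235.59896160044428 [[-0.86522508 -0.50089666  0.02209317]
 [-0.28908806  0.46238501 -0.8382292 ]
 [ 0.40965066 -0.7316438  -0.54487035]] [0.49979245 0.21219676 1.04892694]
top 534.5006995115069 534.5006995115069 329.06168048852555 242.41781323252727 [[-2.74299800e-02 -9.99602007e-01 -6.58960310e-03]
 [-9.77204966e-01  2.82024978e-02 -2.10416428e-01]
 [ 2.10518527e-01  6.67674459e-04 -9.77589640e-01]] [0.04737258 0.56678469 1.08472766]
```

View pics/side0.png

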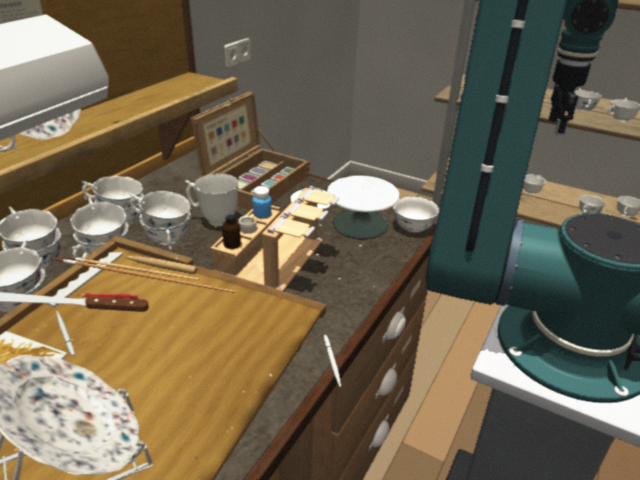

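View pics/top0.png

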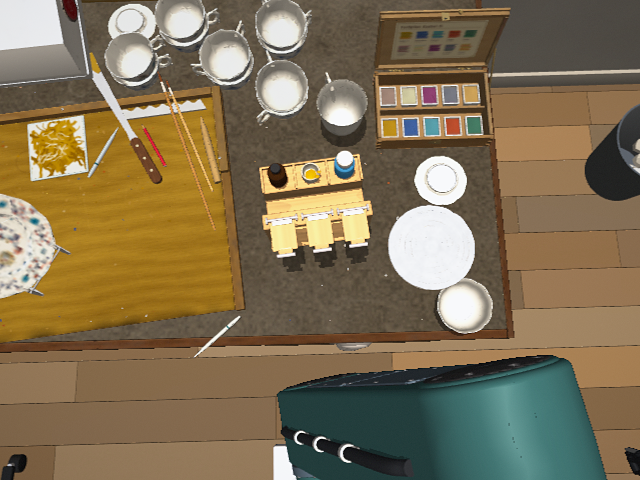

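```bash
python3 - <<'E'
import cv2
a=cv2.imread("pics/top0.png")[140:280,240:400]; cv2.imwrite("pics/topz.png",cv2.resize(a,None,fx=5,fy=4.2857*1,interpolation=cv2.INTER_CUBIC))
a=cv2.imread("pics/side0.png")[170:300,200:360]; cv2.imwrite("pics/sidez.png",cv2.resize(a,None,fx=4.5,fy=4.5,interpolation=cv2.INTER_CUBIC))
E
```

```text
(no output)
```

View pics/topz.png

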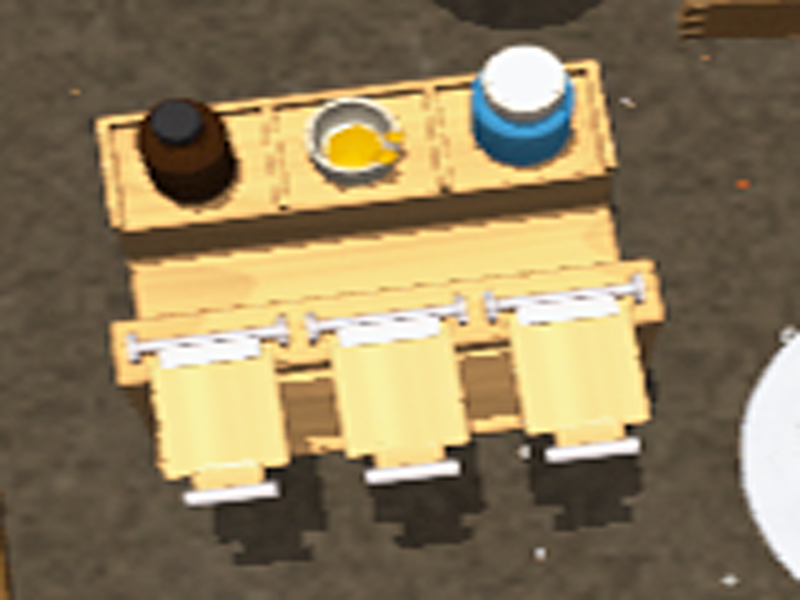

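View pics/sidez.png

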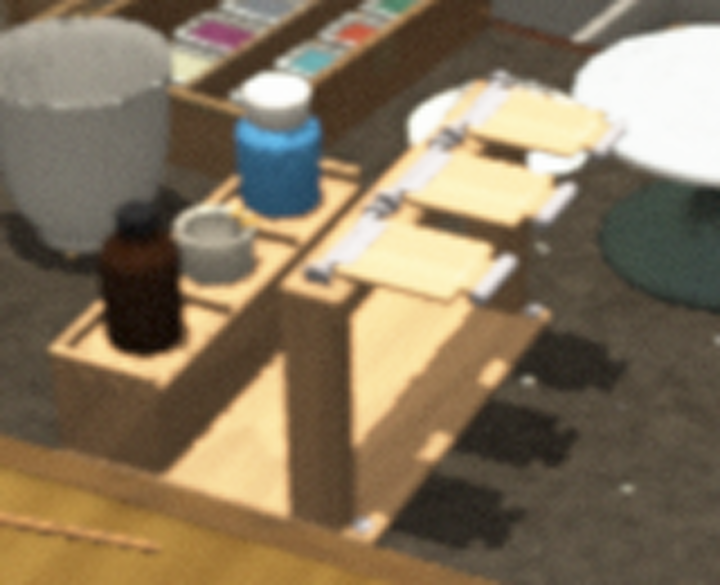

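```bash
cat > h.py <<'E'
import numpy as np
from station import get_state, capture
CAM={}
def ray(c,u,v,z):
    R=np.array(c["R"]);t=np.array(c["t"]);C=-R.T@t
    d=R.T@np.array([(u-c["cx"])/c["fx"],(v-c["cy"])/c["fy"],1.])
    return C+d*(z-C[2])/d[2]
def proj(c,X):
    p=np.array(c["R"])@X+np.array(c["t"]); return [c["fx"]*p[0]/p[2]+c["cx"],c["fy"]*p[1]/p[2]+c["cy"]]
E
python3 - <<'E'
from h import *
c=capture("top")
f=lambda x,y,z:ray(c,240+x/5-.4,140+y/4.2857-.4,z)
for n,a,b,z in [("lipL",(185,497),(278,489),.147),("lipM",(366,477),(460,468),.147),("lipR",(546,455),(640,446),.147),
 ("hL",(135,348),(280,330),.145),("hM",(315,327),(460,308),.145),("hR",(490,305),(640,288),.145)]:
    A=f(*a,z);B=f(*b,z);print(n,A.round(4),B.round(4),((A+B)/2).round(4),np.linalg.norm(A-B).round(4))
s=capture("side")
print(proj(s,np.array([.5,0,.145])))
# side: lip centers in sidez (495,278) L,(556,205) M
for q in [(495,278),(556,205),(617,135)]: print(ray(s,200+q[0]/4.5-.4,170+q[1]/4.5-.4,.145).round(4))
E
```

```text
lipL [0.5258 0.1353 0.147 ] [0.5285 0.0986 0.147 ] [0.5271 0.1169 0.147 ] 0.0368
lipM [0.5331 0.0639 0.147 ] [0.5362 0.0267 0.147 ] [0.5347 0.0453 0.147 ] 0.0373
lipR [ 0.5414 -0.0074  0.147 ] [ 0.5445 -0.0447  0.147 ] [ 0.543 -0.026  0.147] 0.0374
hL [0.5975 0.155  0.145 ] [0.6045 0.0969 0.145 ] [0.601  0.1259 0.145 ] 0.0585
hM [0.6055 0.0828 0.145 ] [0.613  0.0245 0.145 ] [0.6093 0.0537 0.145 ] 0.0588
hR [0.6141 0.0124 0.145 ] [ 0.6206 -0.048   0.145 ] [ 0.6174 -0.0178  0.145 ] 0.0608
[np.float64(347.3717288243125), np.float64(210.85353280779364)]
[0.5276 0.1151 0.145 ]
[0.5358 0.0441 0.145 ]
[ 0.5434 -0.0318  0.145 ]
```

```bash
cat >> h.py <<'E'
from scipy.spatial.transform import Rotation as Ro
def tool():
    s=get_state();q=s["orientation"];R=Ro.from_quat([q[1],q[2],q[3],q[0]]).as_matrix();return s,R
YAW=.110
RX=np.array([np.cos(YAW),np.sin(YAW),0]);RY=np.array([-np.sin(YAW),np.cos(YAW),0]);O=np.array([.6085,.0535,0])
def rail(p): d=np.array(p)-O; return np.array([d@RX,d@RY,d[2]])
def show():
    s,R=tool();print("t",round(s["t"],2),"tcp",np.round(s["eef_pos"],4),"rail mm",(rail(s["eef_pos"])*1000).round(1),"F",np.round(s["force"],2),"J",np.round(s["joint_pos"],3),"op",round(s["opening"],4))
def goto(rx,ry,z):
    s,R=tool();w=O+RX*rx+RY*ry;w[2]=z
    print("shift cm",(R.T@(w-np.array(s["eef_pos"]))*100).round(2))
E
python3 - <<'E'
from h import *
s,R=tool();print(R.round(3));show()
for i in (0,2): print(np.degrees(np.arctan2(R[1,i],R[0,i])))
goto(-.12,.072,.26)
E
```

```text
[[ 0.332 -0.     0.943]
 [-0.943  0.001  0.332]
 [-0.001 -1.     0.   ]]
t 0.2 tcp [ 0.1744 -0.495   0.231 ] rail mm [-491.6 -497.5  231. ] F [-0.16  0.96  0.18] J [-1.387  0.263 -0.049  1.259  0.     1.415] op 0.0853
-70.58931197441966
19.41068475244378
shift cm [-47.04  -2.87  49.11]
```

```bash
python3 -m pendant '{"gripper":[-1,-1,-1,-1,-1,-1,-1,-1],"xyz":[[-2,-3,2],[-6,-3,6],[-10,-3,10],[-14,-3,14],[-18,-3,19],[-22,-3,23],[-26,-3,27],[-30,-3,31]],"turn":[0,0,0,0,0,0,0,0]}' 20; python3 -m pendant '{"gripper":[-1,-1,-1,-1,-1,-1,-1,-1],"xyz":[[-4,0,4],[-8,0,8],[-12,0,12],[-15,0,16],[-17,0,18],[-17,0,18.1],[-17,0,18.1],[-17,0,18.1]],"turn":[5,10,13.1,13.1,13.1,13.1,13.1,13.1]}'; python3 - <<'E'
from h import *
show();s,R=tool();print(R.round(3),np.degrees(np.arctan2(R[1,2],R[0,2])))
goto(-.1,.072,.13)
import cv2
for n in ("side","top"):
    c=capture(n); cv2.imwrite(f"pics/{n}1.png",c["image"][:,:,::-1])
E
```

```text
t: 1.2
eef_pos: [0.3676, -0.1074, 0.2614]
orientation: [0.577, -0.577, 0.408, -0.409]
force: [0.4, -0.6, 0.4]
opening: -0.0002
t: 2.2
eef_pos: [0.4811, 0.1106, 0.2614]
orientation: [0.527, -0.527, 0.472, -0.472]
force: [0.3, -0.1, 0.5]
opening: 0.0001
t 2.2 tcp [0.4811 0.1106 0.2614] rail mm [-120.4   70.7  261.4] F [ 0.26 -0.06  0.45] J [ 0.061  0.201 -0.051  1.319 -0.     3.093] op 0.0001
[[ 0.109  0.     0.994]
 [-0.994 -0.     0.109]
 [ 0.    -1.     0.   ]] 6.251844748345956
shift cm [-0.13 13.14  2.04]
```

View pics/side1.png

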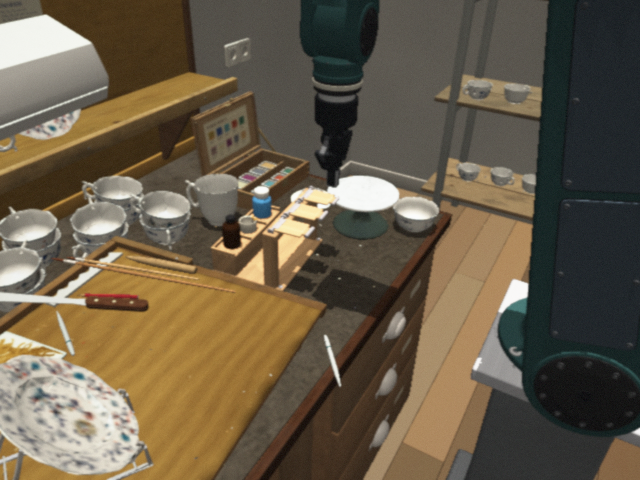

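View pics/top1.png

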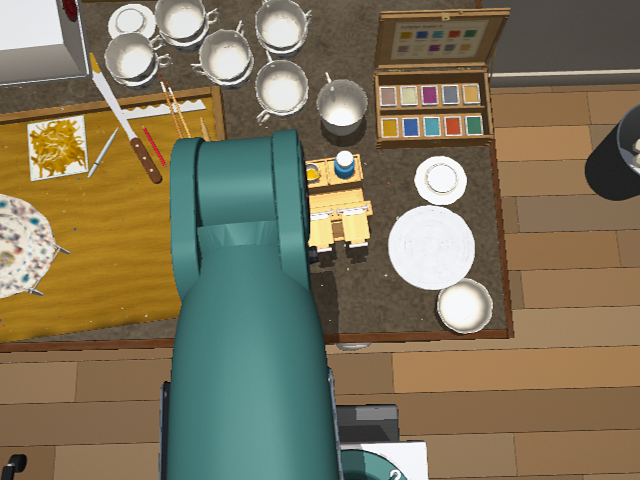

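```bash
python3 -m pendant '{"gripper":[-1,-1,-1,-1,-1,-1,-1,-1],"xyz":[[0,0,0],[0,0,0],[0,0,0],[0,0,0],[0,0,0],[0,0,0],[0,0,0],[0,0,0]],"turn":[-10.6,-21.2,-31.8,-42.4,-53,-63.6,-74.2,-84]}'; python3 -m pendant '{"gripper":[-1,-1,-1,-1,-1,-1,-1,-1],"xyz":[[0,0,0],[0,0,0],[0,0,0],[0,0,0],[0,0,0],[0,0,0],[0,0,0],[0,0,0]],"turn":[-10.6,-21.2,-31.8,-42.4,-53,-63.6,-74.2,-84]}'; python3 - <<'E'
from h import *
show();s,R=tool();print(R.round(3),np.degrees(np.arctan2(R[1,2],R[0,2])))
goto(-.1,.072,.13)
E
```

```text
t: 3.3
eef_pos: [0.4813, 0.1108, 0.2614]
orientation: [-0.707, 0.707, 0.004, -0.004]
force: [-0.8, -0.2, 0.6]
opening: 0.0005
t: 4.3
eef_pos: [0.4812, 0.1108, 0.2614]
orientation: [-0.523, 0.523, 0.476, -0.476]
force: [-0.1, -0.3, -0.6]
opening: -0.0
t 4.3 tcp [0.4812 0.1108 0.2614] rail mm [-120.2   71.   261.4] F [-0.05 -0.31 -0.65] J [ 0.061  0.201 -0.051  1.318  0.     0.155] op -0.0
[[ 0.094  0.    -0.996]
 [ 0.996  0.     0.094]
 [ 0.    -1.    -0.   ]] 174.60252371415328
shift cm [ 0.51 13.14 -1.95]
```

```bash
python3 -m pendant '{"gripper":[-1,-1,-1,-1,-1,-1,-1,-1],"xyz":[[0,0,0],[0,4,0],[0,8,0],[0.2,11,0],[0.4,13.1,-0.7],[0.4,13.1,-1.45],[0.4,13.1,-1.45],[0.4,13.1,-1.45]],"turn":[-6,-11.7,-11.7,-11.7,-11.7,-11.7,-11.7,-11.7]}'; python3 - <<'E'
from h import *
show();s,R=tool();print(R.round(3),np.degrees(np.arctan2(R[1,2],R[0,2])))
goto(-.095,.072,.13)
import cv2
for n in ("side",):
    c=capture(n); cv2.imwrite(f"pics/{n}2.png",cv2.resize(c["image"][120:320,180:400,::-1],None,fx=3,fy=3))
E
```

```text
t: 5.3
eef_pos: [0.4966, 0.1137, 0.1312]
orientation: [-0.473, 0.473, 0.526, -0.525]
force: [-0.6, -1.0, -0.3]
opening: -0.0
t 5.3 tcp [0.4966 0.1137 0.1312] rail mm [-104.7   72.1  131.2] F [-0.59 -1.01 -0.35] J [ 0.065  0.289 -0.293  0.987 -0.    -0.04 ] op -0.0
[[-0.104  0.001 -0.995]
 [ 0.995  0.    -0.104]
 [-0.    -1.    -0.001]] -174.0032429180215
shift cm [-0.01  0.12 -0.97]
```

View pics/side2.png

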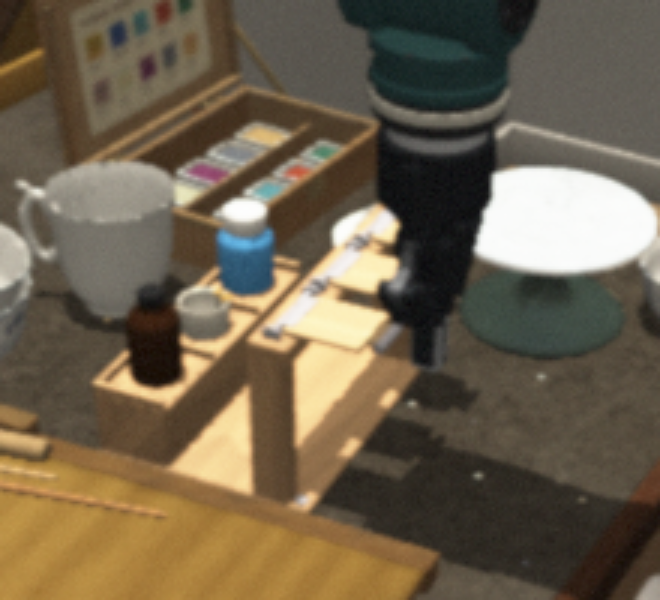

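```bash
python3 -m pendant '{"gripper":[-1,-1,-1,-1,-1,-1,-1,-1],"xyz":[[0,0,-0.4],[0,0,-0.8],[0,0,-1.1],[0,0,-1.2],[0,0,-1.3],[0,0,-1.4],[0,0,-1.5],[0,0,-1.5]],"turn":[0,0,0,0,0,0,0,0]}'; python3 - <<'E'
from h import *
show()
import cv2
for n in ("side",):
    c=capture(n); cv2.imwrite(f"pics/{n}3.png",cv2.resize(c["image"][180:280,260:380,::-1],None,fx=5,fy=5))
E
```

```text
t: 6.35
eef_pos: [0.5112, 0.1154, 0.1303]
orientation: [0.473, -0.473, -0.526, 0.526]
force: [0.2, -0.3, -0.5]
opening: 0.0001
t 6.35 tcp [0.5112 0.1154 0.1303] rail mm [-90.   72.2 130.3] F [ 0.23 -0.33 -0.54] J [ 0.066  0.314 -0.259  0.998 -0.    -0.038] op 0.0001
```

View pics/side3.png

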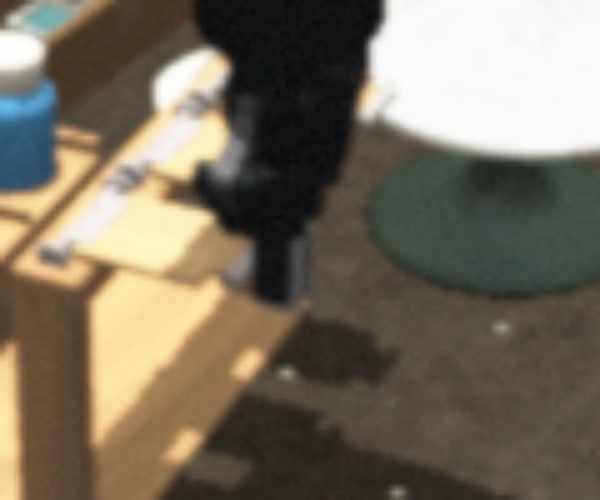

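```bash
python3 -m pendant '{"gripper":[-1,-1,-1,-1,-1,-1,-1,-1],"xyz":[[0,0,-0.05],[0,0,-0.1],[0,0,-0.15],[0,0,-0.2],[0,0,-0.2],[0,0,-0.2],[0,0,-0.2],[0,0,-0.2]],"turn":[0,0,0,0,0,0,0,0]}'; python3 - <<'E'
from h import *
show()
E
```

```text
t: 7.4
eef_pos: [0.5118, 0.1155, 0.13]
orientation: [0.474, -0.472, -0.525, 0.526]
force: [-8.6, -1.7, 3.2]
opening: 0.0001
t 7.4 tcp [0.5118 0.1155 0.13  ] rail mm [-89.4  72.3 130. ] F [-8.63 -1.66  3.16] J [ 0.067  0.317 -0.255  1.002 -0.    -0.038] op 0.0001
```

```bash
python3 -m pendant '{"gripper":[-1,-1,-1,-1,-1,-1,-1,-1],"xyz":[[0,-0.2,0],[0,-0.4,0],[0,-0.6,-0.03],[0,-0.8,-0.05],[0,-1.0,-0.08],[0,-1.2,-0.1],[0,-1.5,-0.15],[0,-1.5,-0.15]],"turn":[0,0,0,0,0,0,0,0]}'; python3 - <<'E'
from h import *
show()
import cv2
for n in ("side",):
    c=capture(n); cv2.imwrite(f"pics/{n}4.png",cv2.resize(c["image"][180:280,260:380,::-1],None,fx=5,fy=5))
E
```

```text
t: 8.4
eef_pos: [0.5131, 0.1157, 0.1449]
orientation: [0.474, -0.472, -0.525, 0.526]
force: [-8.7, -1.0, 1.3]
opening: 0.0002
t 8.4 tcp [0.5131 0.1157 0.1449] rail mm [-88.   72.3 144.9] F [-8.65 -0.96  1.29] J [ 0.067  0.309 -0.224  1.042 -0.    -0.038] op 0.0002
```

View pics/side4.png

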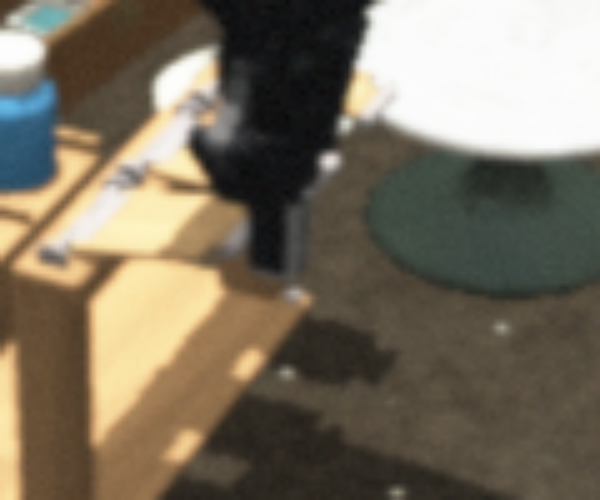

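```bash
python3 -m pendant '{"gripper":[-1,-1,-1,-1,-1,-1,-1,-1],"xyz":[[0,-0.43,-0.1],[0,-0.93,-0.2],[0,-1.4,-0.4],[0,-1.9,-0.65],[0,-2.35,-0.9],[0,-2.8,-1.2],[0,-3.3,-1.6],[0,-3.3,-1.6]],"turn":[0,0,0,0,0,0,0,0]}'; python3 - <<'E'
from h import *
show()
import cv2
for n in ("side",):
    c=capture(n); cv2.imwrite(f"pics/{n}5.png",cv2.resize(c["image"][160:280,240:380,::-1],None,fx=5,fy=5))
E
```

```text
t: 9.45
eef_pos: [0.5312, 0.1175, 0.1786]
orientation: [-0.473, 0.473, 0.526, -0.525]
force: [0.2, 0.8, -0.7]
opening: -0.0001
t 9.45 tcp [0.5312 0.1175 0.1786] rail mm [-69.8  72.1 178.6] F [ 0.24  0.82 -0.71] J [ 0.068  0.316 -0.117  1.137  0.    -0.037] op -0.0001
```

View pics/side5.png

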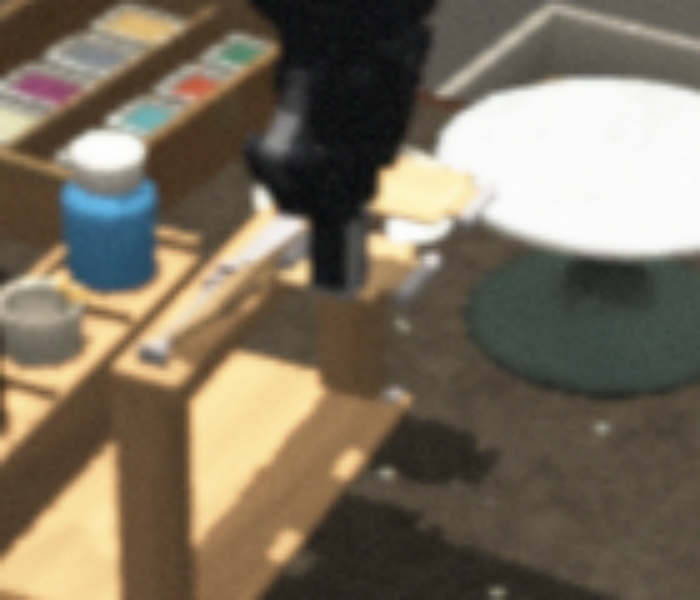

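```bash
python3 -m pendant '{"gripper":[-1,-1,-1,-1,-1,-1,-1,-1],"xyz":[[0,-0.3,-0.25],[0,-0.54,-0.5],[0,-0.8,-0.8],[0,-1.0,-1.1],[0,-1.25,-1.4],[0,-1.45,-1.7],[0,-1.6,-2.0],[0,-1.6,-2.0]],"turn":[0,0,0,0,0,0,0,0]}'; python3 - <<'E'
from h import *
show()
import cv2
for n in ("side","top"):
    c=capture(n); cv2.imwrite(f"pics/{n}6.png",cv2.resize(c["image"][140:280,220:380,::-1],None,fx=4,fy=4))
E
```

```text
t: 10.5
eef_pos: [0.5506, 0.1196, 0.1943]
orientation: [-0.473, 0.473, 0.526, -0.526]
force: [-0.2, -0.4, 0.3]
opening: 0.0004
t 10.5 tcp [0.5506 0.1196 0.1943] rail mm [-50.3  72.  194.3] F [-0.18 -0.45  0.28] J [ 0.069  0.342 -0.033  1.195 -0.    -0.036] op 0.0004
```

View pics/side6.png

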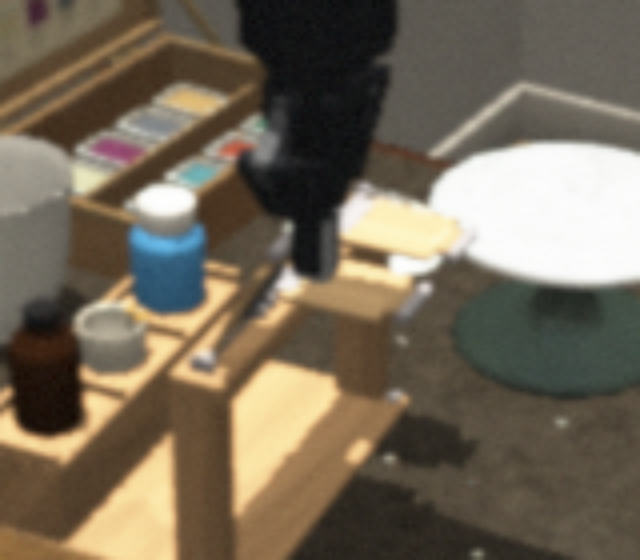

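View pics/top6.png

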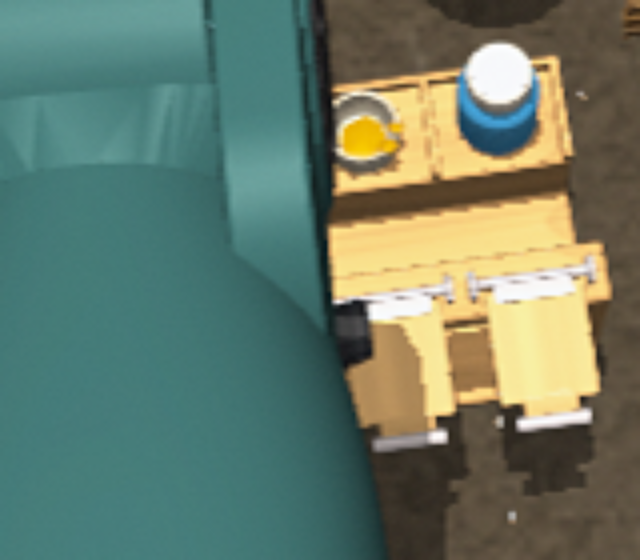

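```bash
python3 -m pendant '{"gripper":[-1,-1,-1,-1,-1,-1,-1,-1],"xyz":[[0,-0.2,-0.4],[0,-0.5,-0.9],[0,-0.7,-1.4],[0,-0.9,-1.9],[0,-1.0,-2.4],[0,-1.1,-2.9],[0,-1.1,-3.3],[0,-1.1,-3.6]],"turn":[0,0,0,0,0,0,0,0]}';  python3 -m pendant '{"gripper":[-1,-1,-1,-1,-1,-1,-1,-1],"xyz":[[0,0,-0.3],[0,0,-0.6],[0,0,-0.9],[0,0,-1.2],[0,0,-1.5],[0,0,-1.5],[0,0,-1.5],[0,0,-1.5]],"turn":[0,0,0,0,0,0,0,0]}'; python3 - <<'E'
from h import *
show()
import cv2
for n in ("side",):
    c=capture(n); cv2.imwrite(f"pics/{n}7.png",cv2.resize(c["image"][140:280,220:380,::-1],None,fx=4,fy=4))
E
```

```text
t: 11.6
eef_pos: [0.5864, 0.1234, 0.2052]
orientation: [0.473, -0.473, -0.526, 0.526]
force: [-0.6, 0.7, 0.7]
opening: 0.0002
t: 12.6
eef_pos: [0.601, 0.1249, 0.2053]
orientation: [0.473, -0.473, -0.526, 0.526]
force: [-0.4, 0.6, -0.4]
opening: 0.0002
t 12.6 tcp [0.601  0.1249 0.2053] rail mm [  0.4  71.8 205.3] F [-0.42  0.58 -0.36] J [ 0.072  0.426  0.13   1.275  0.    -0.033] op 0.0002
```

View pics/side7.png

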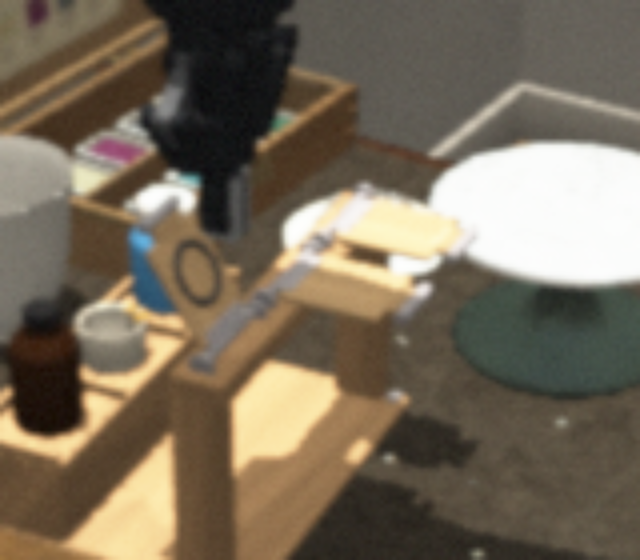

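```bash
python3 -m pendant '{"gripper":[-1,-1,-1,-1,-1,-1,-1,-1],"xyz":[[0,0,-0.3],[0,0,-0.6],[0,0,-0.9],[0,0,-1.2],[0,0,-1.2],[0,0,-1.2],[0,0,-1.2],[0,0,-1.2]],"turn":[0,0,0,0,0,0,0,0]}'; python3 - <<'E'
from h import *
show()
import cv2
for n in ("side",):
    c=capture(n); cv2.imwrite(f"pics/{n}8.png",cv2.resize(c["image"][140:280,220:380,::-1],None,fx=4,fy=4))
E
```

```text
t: 13.65
eef_pos: [0.613, 0.1262, 0.2053]
orientation: [0.473, -0.473, -0.526, 0.526]
force: [-0.1, 1.2, -0.4]
opening: 0.0
t 13.65 tcp [0.613  0.1262 0.2053] rail mm [ 12.4  71.7 205.3] F [-0.09  1.24 -0.44] J [ 0.073  0.447  0.166  1.29   0.    -0.032] op 0.0
```

View pics/side8.png

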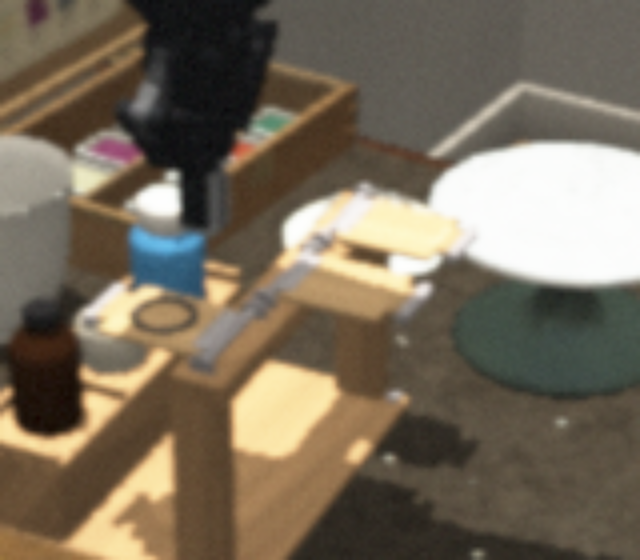

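```bash
python3 -m pendant '{"gripper":[-1,-1,-1,-1,-1,-1,-1,-1],"xyz":[[0,-3,0],[0,-4,3],[-2,-4,7],[-5,-4,11.7],[-7.1,-4,11.7],[-7.1,-4,11.7],[-7.1,-4,11.7],[-7.1,-4,11.7]],"turn":[0,0,0,0,0,0,0,0]}'; python3 - <<'E'
from h import *
show();goto(-.105,0,.13);goto(-.0905,0,.13)
E
```

```text
t: 14.7
eef_pos: [0.5043, 0.0439, 0.2451]
orientation: [0.473, -0.473, -0.526, 0.526]
force: [-0.8, 0.8, 0.5]
opening: -0.0004
t 14.7 tcp [0.5043 0.0439 0.2451] rail mm [-104.6    1.9  245.1] F [-0.83  0.83  0.53] J [-0.074  0.227 -0.061  1.283  0.    -0.18 ] op -0.0004
shift cm [-0.19 11.51  0.04]
shift cm [-0.19 11.51 -1.41]
```

```bash
python3 -m pendant '{"gripper":[-1,-1,-1,-1,-1,-1,-1,-1],"xyz":[[-0.2,3,0],[-0.2,6,0],[-0.2,9,0],[-0.2,11.5,0],[-0.2,11.5,0],[-0.2,11.5,-0.5],[-0.2,11.5,-1.0],[-0.2,11.5,-1.3]],"turn":[0,0,0,0,0,0,0,0]}'; python3 - <<'E'
from h import *
show()
E
python3 -m pendant '{"gripper":[-1,-1,-1,-1,-1,-1,-1,-1],"xyz":[[0,0,-0.05],[0,0,-0.1],[0,0,-0.15],[0,0,-0.2],[0,0,-0.25],[0,0,-0.25],[0,0,-0.25],[0,0,-0.25]],"turn":[0,0,0,0,0,0,0,0]}'; python3 - <<'E'
from h import *
show()
E
```

```text
t: 15.7
eef_pos: [0.5181, 0.0427, 0.1309]
orientation: [-0.473, 0.473, 0.526, -0.525]
force: [0.8, 0.7, -0.6]
opening: 0.0002
t 15.7 tcp [0.5181 0.0427 0.1309] rail mm [-91.   -0.8 130.9] F [ 0.81  0.65 -0.6 ] J [-0.075  0.306 -0.269  0.995  0.    -0.18 ] op 0.0002
t: 16.7
eef_pos: [0.5197, 0.0429, 0.1303]
orientation: [0.473, -0.473, -0.526, 0.526]
force: [-0.7, -0.1, -1.2]
opening: -0.0001
t 16.7 tcp [0.5197 0.0429 0.1303] rail mm [-89.4  -0.8 130.3] F [-0.71 -0.11 -1.24] J [-0.074  0.31  -0.265  0.996  0.    -0.179] op -0.0001
```

```bash
python3 -m pendant '{"gripper":[-1,-1,-1,-1,-1,-1,-1,-1],"xyz":[[0,0,-0.05],[0,0,-0.1],[0,0,-0.15],[0,0,-0.15],[0,0,-0.15],[0,0,-0.15],[0,0,-0.15],[0,0,-0.15]],"turn":[0,0,0,0,0,0,0,0]}'; python3 - <<'E'
from h import *
show()
E
```

```text
t: 17.7
eef_pos: [0.5201, 0.043, 0.13]
orientation: [0.474, -0.473, -0.525, 0.526]
force: [-8.4, -1.4, 2.3]
opening: 0.0003
t 17.7 tcp [0.5201 0.043  0.13  ] rail mm [-89.1  -0.7 130. ] F [-8.37 -1.43  2.35] J [-0.073  0.312 -0.262  0.999 -0.    -0.178] op 0.0003
```

Contact at 8.4 N, same as before; now I'll repeat the arc.

```bash
python3 -m pendant '{"gripper":[-1,-1,-1,-1,-1,-1,-1,-1],"xyz":[[0,-0.2,0],[0,-0.4,0],[0,-0.6,-0.03],[0,-0.8,-0.05],[0,-1.0,-0.08],[0,-1.2,-0.1],[0,-1.5,-0.15],[0,-1.5,-0.15]],"turn":[0,0,0,0,0,0,0,0]}'; python3 - <<'E'
from h import *
show()
import cv2
for n in ("side","top"):
    c=capture(n); cv2.imwrite(f"pics/{n}9.png",cv2.resize(c["image"][140:280,220:380,::-1],None,fx=4,fy=4))
E
```

```text
t: 18.7
eef_pos: [0.5214, 0.0432, 0.145]
orientation: [0.474, -0.472, -0.525, 0.526]
force: [-8.5, -1.3, 1.3]
opening: -0.0004
t 18.7 tcp [0.5214 0.0432 0.145 ] rail mm [-87.7  -0.7 145. ] F [-8.53 -1.29  1.35] J [-0.073  0.304 -0.231  1.039 -0.    -0.178] op -0.0004
```

View pics/side9.png

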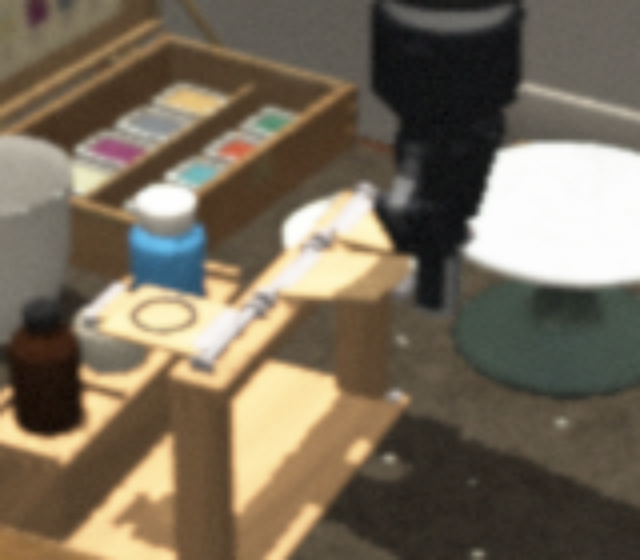

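View pics/top9.png

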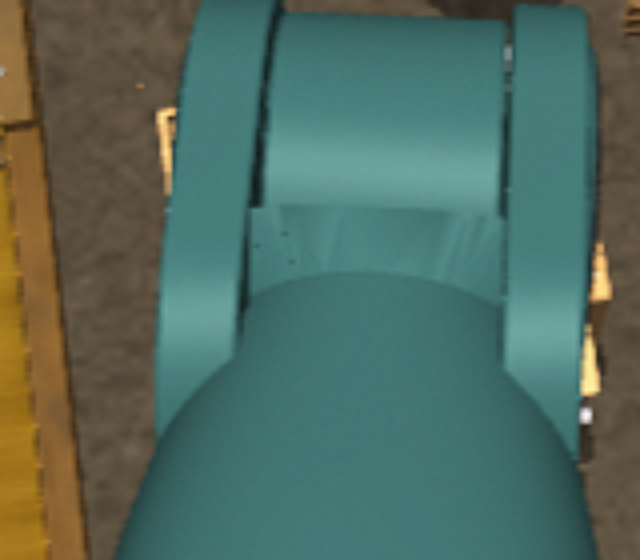

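The left paddle lies flat with its ring up, around (165,315), and the middle paddle is lifting, around (345,270). The jar paddle still lies flat behind the finger. Continuing.

```bash
python3 -m pendant '{"gripper":[-1,-1,-1,-1,-1,-1,-1,-1],"xyz":[[0,-0.43,-0.1],[0,-0.93,-0.2],[0,-1.4,-0.4],[0,-1.9,-0.65],[0,-2.35,-0.9],[0,-2.8,-1.2],[0,-3.3,-1.6],[0,-3.3,-1.6]],"turn":[0,0,0,0,0,0,0,0]}';  python3 -m pendant '{"gripper":[-1,-1,-1,-1,-1,-1,-1,-1],"xyz":[[0,-0.3,-0.25],[0,-0.54,-0.5],[0,-0.8,-0.8],[0,-1.0,-1.1],[0,-1.25,-1.4],[0,-1.45,-1.7],[0,-1.6,-2.0],[0,-1.6,-2.0]],"turn":[0,0,0,0,0,0,0,0]}'; python3 - <<'E'
from h import *
show()
import cv2
for n in ("side",):
    c=capture(n); cv2.imwrite(f"pics/{n}10.png",cv2.resize(c["image"][140:280,220:380,::-1],None,fx=4,fy=4))
E
```

```text
t: 19.8
eef_pos: [0.5393, 0.0449, 0.1786]
orientation: [-0.473, 0.473, 0.526, -0.525]
force: [0.2, 0.3, -0.2]
opening: -0.0002
t: 20.8
eef_pos: [0.5588, 0.047, 0.1943]
orientation: [-0.473, 0.473, 0.526, -0.526]
force: [0.7, -0.1, 0.1]
opening: -0.0001
t 20.8 tcp [0.5588 0.047  0.1943] rail mm [-50.1  -1.  194.3] F [ 0.68 -0.06  0.12] J [-0.061  0.337 -0.04   1.193 -0.    -0.166] op -0.0001
```

View pics/side10.png

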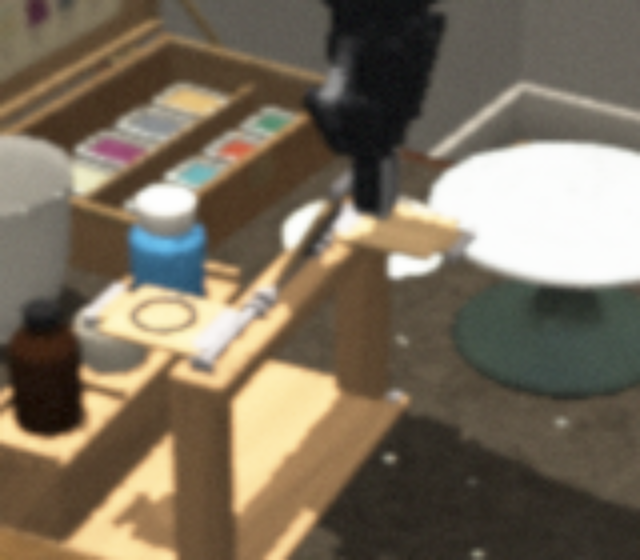

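The middle paddle is edge-on at about (325,220), leaning on the finger just as the left one did. The jar paddle at (405,230) is still flat.

```bash
python3 -m pendant '{"gripper":[-1,-1,-1,-1,-1,-1,-1,-1],"xyz":[[0,-0.2,-0.4],[0,-0.5,-0.9],[0,-0.7,-1.4],[0,-0.9,-1.9],[0,-1.0,-2.4],[0,-1.1,-2.9],[0,-1.1,-3.3],[0,-1.1,-3.6]],"turn":[0,0,0,0,0,0,0,0]}';  python3 -m pendant '{"gripper":[-1,-1,-1,-1,-1,-1,-1,-1],"xyz":[[0,0,-0.3],[0,0,-0.6],[0,0,-0.9],[0,0,-1.2],[0,0,-1.5],[0,0,-1.8],[0,0,-2.1],[0,0,-2.4]],"turn":[0,0,0,0,0,0,0,0]}'; python3 -m pendant '{"gripper":[-1,-1,-1,-1,-1,-1,-1,-1],"xyz":[[0,0,-0.3],[0,0,-0.3],[0,0,-0.3],[0,-3,0],[0,-6,4],[0,-6,9],[0,-6,14],[0,-6,18]],"turn":[0,0,0,0,0,0,0,0]}';python3 - <<'E'
from h import *
show()
import cv2
for n in ("side","top"):
    c=capture(n); cv2.imwrite(f"pics/{n}11.png",cv2.resize(c["image"][140:280,220:380,::-1],None,fx=4,fy=4))
E
```

```text
t: 21.85
eef_pos: [0.5946, 0.0508, 0.2052]
orientation: [0.473, -0.473, -0.526, 0.526]
force: [-0.2, 1.0, -0.0]
opening: 0.0005
t: 22.85
eef_pos: [0.6184, 0.0533, 0.2053]
orientation: [0.473, -0.473, -0.526, 0.526]
force: [0.5, 0.5, -0.1]
opening: -0.0003
t: 23.85
eef_pos: [0.4372, 0.0344, 0.2655]
orientation: [-0.473, 0.473, 0.526, -0.525]
force: [-0.1, 0.3, 0.8]
opening: -0.0001
t 23.85 tcp [0.4372 0.0344 0.2655] rail mm [-1.724e+02 -2.000e-01  2.655e+02] F [-0.06  0.31  0.75] J [-0.108  0.105 -0.16   1.306 -0.    -0.213] op -0.0001
```

View pics/side11.png

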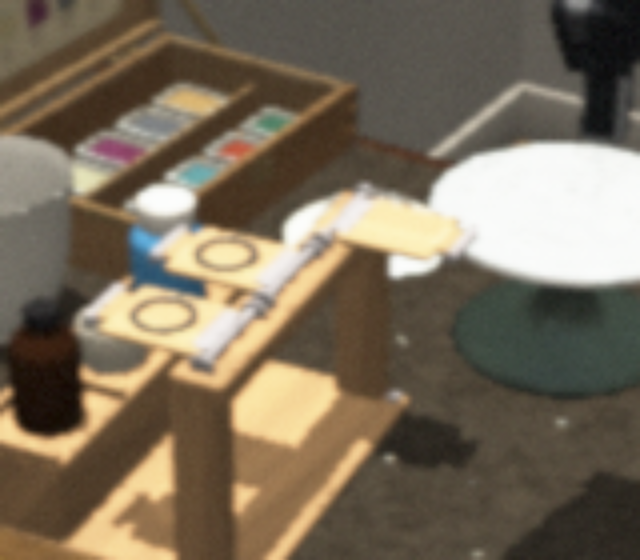

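```bash
python3 -m pendant '{"gripper":[-1,-1,-1,-1,-1,-1,-1,-1],"xyz":[[0,0,0],[0,0,0],[0,0,0],[0,0,0],[0,0,0],[0,0,0],[0,0,0],[0,0,0]],"turn":[0,0,0,0,0,0,0,0]}';python3 - <<'E'
from h import *
show()
import cv2
c=capture("side")["image"][:,:,::-1]; a=cv2.imread("pics/side0.png")
d=cv2.absdiff(a,c).max(2)
for n,(u,v) in dict(bottle=(232,232),dish=(248,222),jar=(262,203),bowl=(415,214),scraper=(332,360)).items():
    t=a[v-12:v+13,u-12:u+13]; r=cv2.matchTemplate(c[v-25:v+26,u-25:u+26],t,cv2.TM_CCOEFF_NORMED); m=cv2.minMaxLoc(r); print(n,round(m[1],2),m[3][0]-13,m[3][1]-13)
cv2.imwrite("pics/side12.png",c)
E
```

```text
t: 24.95
eef_pos: [0.4392, 0.0344, 0.2653]
orientation: [-0.473, 0.473, 0.526, -0.526]
force: [-0.6, -0.7, -1.0]
opening: -0.0
t 24.95 tcp [0.4392 0.0344 0.2653] rail mm [-170.4   -0.4  265.3] F [-0.58 -0.68 -0.98] J [-0.107  0.108 -0.156  1.307 -0.    -0.212] op -0.0
bottle 1.0 0 0
dish 0.77 0 0
jar 0.56 0 -1
bowl 1.0 0 0
scraper 1.0 0 0
```

View pics/side12.png

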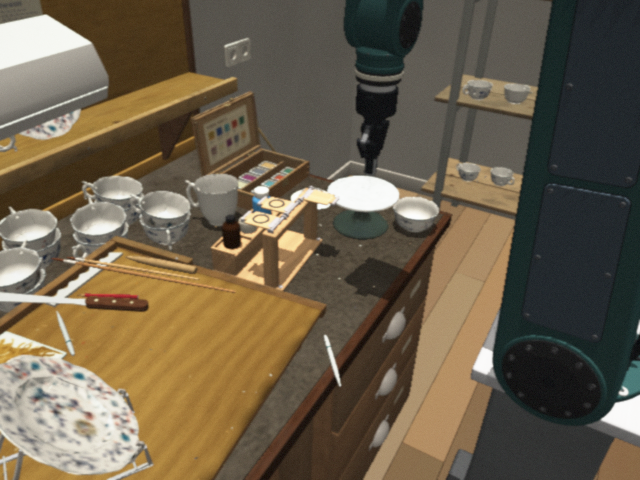

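Both ringed faces are up, around (262,218) and (277,203). The jar paddle lies near side at about (318,197), nothing has moved, and the robot is clear.

```bash
python3 -c "from station import hand_in; print(hand_in())"
```

```text
the job is handed in; nothing more can be done
None
```

I flipped the two paddles in front of the bottle (left) and the dish (middle), and handed the job in at about 25 s of the 58 s allowed.

**How:** With the gripper shut and pointing down, I pressed the side of the fingertip against each steel lip and followed the paddle's arc until it fell over. The press was about 9 N, against the 25 N limit. Nothing was gripped.

**Last checks, side camera:**
- **Paddles:** The left and middle paddles lie flat on the far side with their rings up. The jar's paddle is still flat on the near side. I judged this by eye and did not measure joint angles.
- **Bottle, bowl and scraper:** They show no shift from the first picture.
- **Dish and jar:** They match within a pixel, but weakly (0.77 and 0.56), because the flipped paddles now partly hide them. The finger never went near them.
- **Robot:** It is clear of everything, with only noise of about 1 N on the force reading.

No check failed. I did not look at the last top view, because earlier the arm blocked most of that camera.

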